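Lock the filter holder into the drinking-chocolate brewer

ROBOT

A 6-joint arm with a two-finger parallel gripper is mounted at the origin on a cart in front of the work surface, level with it; the furniture and walls round the work are solid. World frame = base frame: x ahead of the robot, y to its left, z up, the work surface at z = 0. Lengths are in m, angles in rad, forces in N, time in s.
With the tool pointing down it reaches from about 0.225 to 0.875 m from the base axis. Payload 3.4 kg.
Tool frame: the origin (TCP) lies at the very end of the fingers, on their centre line; the grasp point (between the pads) lies 19 mm behind it (manip.grasp_offset is the distance from the TCP to the grasp point, in m); x points along the fingers, y is the direction in which the jaws open and shut, and the axes are right-handed (so a half turn about x gives the same grasp; the last joint's range is limited). The gripper opens to 85 mm and grips with 20 to 120 N. Pads are 22 mm wide; open, the fingers measure 114 mm over their backs; the gripper's body (76 mm by 85 mm) begins 54 mm behind the grasp point. The pads swing forward as they close: fully open they stand 13 mm farther back than shut.
Start: joints at [1.164, 0.276, 1.505, -0, 1.361, -0.121], TCP at [0.162, 0.552, 0.231] pointing down, gripper open.
Joint ranges: [-2.89, 2.89], [-0.75, 2.08], [0.22, 2.7], [-1.18, 4.32], [0.11, 2.71], [-2.7, 2.7]. Speed limits (rad/s): [2.57, 2.57, 3.14, 3.14, 3.14, 3.14].

INTERFACE

Orientations are given as a unit quaternion [w, x, y, z].
In Python, from rig import manip gives the robot as it stands.
- The arm moves only by the tool step_arm, never from a script. Its argument "increments" is a list of rows, each an object with "grip": the opening, from 0 (shut) to 1 (fully open); "delta_pos": the shift along the world's x, y, z in m, a list of three; "twist": the turn about the world's z in degrees. A call has 1 to 10 rows; each row shifts and turns the commanded pose from where the row before left it; what a row does not reach is not made up. A row lasts 1/12 s, in which the tool goes at most 41.7 mm and 7.16 degrees, less where a joint would pass 70% of its speed; a pose out of reach is approached as far as the arm can. A call with a gripper value outside its range is refused whole. The fingers move at their own pace and stop on an object; "force" is the grip in N (left out, the last holds). Time passes only in rows, so rows that do not move let the fingers close. It gives the time, the measured TCP pose, the force and the opening at its end, in the units of the state.
- manip.get_state(): the state, without advancing time (a new reading comes with each control period).
- manip.get_image(name): name is "side" or "top" or "wrist"; returns a dict with "img" (420x560x3 uint8, red, green, blue), "fx", "fy", "cx", "cy" (pixels), "D" ([k1, k2, p1, p2, k3] as OpenCV has them; the pictures are not rectified), "rvec" (rotation vector, rad) and "tvec" (3), from world to camera coordinates, as OpenCV has them; the wrist camera has in their place "mount" (4x4, takes a point from camera to tool coordinates, whose origin is the TCP and whose axes are the tool frame's). Camera axes: x right, y down, z forward; pixel columns grow to the right and rows downward; lengths in m; the calibration is good to about 2 mm. A picture is of the moment at which its call begins: read the wrist's pose just before it. There is no depth.
- manip.sign_off(): hands the job in, once; it reports no verdict.
The state is a dict: "clock": time; "qpos": joint angles; "qd": joint speeds; "effort": joint torques, N m; "position": TCP position; "ee_rot": TCP orientation; "contact_force": force on the tool from outside, world axes, zero at the start; "moment": the same for the moment, N m; "width": finger opening in m.
Only numpy, scipy, OpenCV 4.12 (cv2) and the standard library are available. Lean on these libraries where they do the work, as an engineer would, in place of code of your own. Each camera call takes 0.05 s, during which the arm holds its last target. There are 200 camera calls.

TASK

Get the drinking-chocolate brewer ready for the next tasting: pick up its filter holder, offer the basket up into the lock ring under the brewer's head with the handle out to the left, feeling for the notches, then swing the handle round to the right until the lugs come up hard against their stops and the holder hangs locked tight and level. Let go of it, and leave the cup on the drip tray, the cocoa tin and the sugar tongs where they are.

Things in the scene. Friction and masses are not known exactly. Their poses are not given: they have to be found in the camera images.
- brewer: White and steel counter-top brewer, fixed: base 200 x 155 mm with drip tray (top 31 mm high), column from 55 mm behind the head's axis, round steel head (radius 47 mm, above 222 mm 39 mm; 195 to 312 mm high) overhanging the tray. Origin: on the table below the head's vertical axis. x to the back, -x the front, y to the left as seen from the front (towards +x), z up.
- brewer_mouth (a point): Centre of the underside of the steel lock ring under the head, on its axis, 166 mm up; axes as the brewer's. Ring: outer radius 47, 29 mm high, bore radius 31 mm. Its 8 mm lip has three notches 120 degrees apart for the holder's lugs (about 4 degrees of play either way), seen in its lower edge. With lugs not at the notches the holder stops with its rim 11 mm above this point.
- gasket_face (a point): Centre of the sprung gasket's face inside the ring, 23 mm above the ring's underside, axes as the brewer's. The rim meets it when the lugs go up the notches; it yields upward 1 N per mm, 7 mm at most. The lugs enter with the handle front left, about 55 degrees from straight front; but the ring is fitted up to 16 degrees off either way, unreported: feel for it or look at the notches.
- locked_rim (a point): Where the rim's centre is once locked, 27.7 mm above the ring's underside; axes as the brewer's. With the rim 24.5 to 26 mm above the underside the lugs clear the ledges: turn the handle to the right (anticlockwise from above). The ledges rise and lift the rim to this height; after 55 degrees the lugs meet solid stops, the handle within 16 degrees of straight front. Friction holds it there.
- holder: Steel filter holder with dark wooden handle, 0.13 to 0.21 kg, standing on the table. Origin: bottom centre of the basket, z up, handle along -x. Upper ring radius 28.5 mm, tapering from 48 mm up to the rim, 56 mm up, radius 26 mm. Three lugs 15 mm wide reach to radius 38 mm, 40 to 45 mm up, at the handle side and 120 degrees to either side. Handle 64 to 176 mm from the axis, 24 mm wide, 18 to 42 mm up. Centre of mass 20 mm from the axis.
- holder_rim (a point): Centre of the holder's rim, on the basket's axis, 56 mm above its bottom.
- holder_grip (a point): Point inside the wooden handle, on its centre line, 105 mm from the basket's axis, 30 mm above the holder's bottom; flat sides 24 mm apart, to be gripped across. At this distance a gripper from above clears the head.
- cup: White cup, radius 31 mm, 50 mm high, standing on the drip tray under the head (its rim 81 mm above the table). Origin: centre of its underside. Not to be disturbed.
- cocoa_tin: Round green cocoa tin, 64 mm wide and high, on the table to the left. Origin: centre of its underside. Not to be disturbed.
- tongs: Steel sugar tongs lying on the table in front of the brewer, 137 mm long (along its y), 26 mm wide, 15 mm high. Origin: centre of the underside. Not to be disturbed.

How it is judged:
By the outcome, as a careful person would: the job done as asked, in the order asked, and still so for the second after the job is handed in, with the robot touching nothing.
It also fails if it takes over 67 s, if anything falls off the work surface, if the arm or the gripper's body presses on something with over 40 N, if the wrist force passes 120 N, or if a joint passes its speed limit or range.

## Working session

There is one attempt and no reset: what is moved stays moved. The work goes in short steps, Python scripts to look and compute and a tool call to move; the robot and the scene stay as the last step left them, time stands still between calls to the robot, and variables do not carry over. Pictures are saved under pics/ and viewed, about 8 in all and at most 12, crops included, and the job is handed in when it is done.

Besides the shell and the picture viewer there is one more tool, called after "Call:" as name(argument=value, ...), one argument or row to a line, values as JSON. step_arm: Moves the arm, as the interface text tells. Its arguments: {"type":"object","properties":{"increments":{"type":"array"},"force":{"type":"number"}},"required":["increments"]}

```bash
mkdir -p pics; ls; python3 - <<'E'
from rig import manip
import cv2,numpy as np
s=manip.get_state();print(s)
ims=[]
for n in("top","side"):
    d=manip.get_image(n);cv2.imwrite(f"pics/{n}0.png",d["img"][:,:,::-1]);print(n,{k:v for k,v in d.items() if k!="img"})
    import pickle;pickle.dump(d,open(f"{n}0.pkl","wb"))
print(manip.grasp_offset)
E
```

```text
pics
{'clock': 0.0, 'qpos': array([ 1.16395622e+00,  2.76625709e-01,  1.50618165e+00,  1.96529498e-06,
        1.36069333e+00, -1.20997635e-01]), 'qd': array([-1.22003844e-03, -3.79597872e-04, -8.32498442e-05, -1.04199786e-03,
        7.35265617e-05, -5.39535545e-04]), 'effort': array([ 3.22952044e-03, -4.16778338e+01, -2.45807147e+01, -2.52422951e-04,
        1.12120082e-02, -2.95830807e-05]), 'position': array([0.16191509, 0.55116112, 0.23040287]), 'ee_rot': array([ 0.69972024,  0.10006592,  0.70007351, -0.10136803]), 'contact_force': array([ 0.35901941, -0.12522297, -0.75058061]), 'moment': array([ 0.03941496, -0.02886754, -0.01344842]), 'width': 0.08573981767896421}
top {'fx': 390.2743882826191, 'fy': 390.2743882826191, 'cx': 271.7765512304669, 'cy': 205.30719218702302, 'D': array([-0.01651505,  0.        ,  0.        ,  0.        ,  0.        ]), 'rvec': array([ 2.14298227, -2.13715069,  0.16267349]), 'tvec': array([0.18556991, 0.52756186, 0.94062204])}
side {'fx': 438.2715685853785, 'fy': 438.2715685853785, 'cx': 281.7957260397515, 'cy': 208.49090551340458, 'D': array([-0.08305536,  0.        ,  0.        ,  0.        ,  0.        ]), 'rvec': array([ 1.97687458, -0.47338148,  0.30059936]), 'tvec': array([-0.39730686,  0.29362463,  0.55005948])}
0.0187
```

View pics/top0.png

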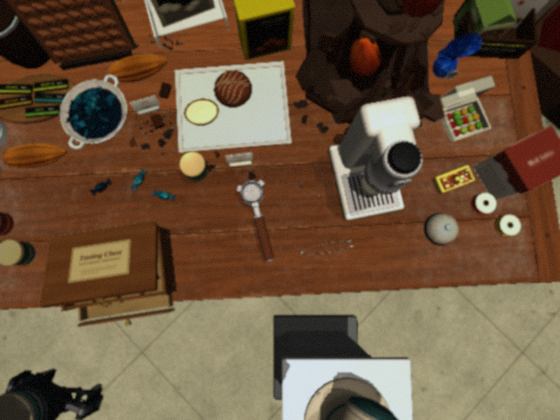

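View pics/side0.png

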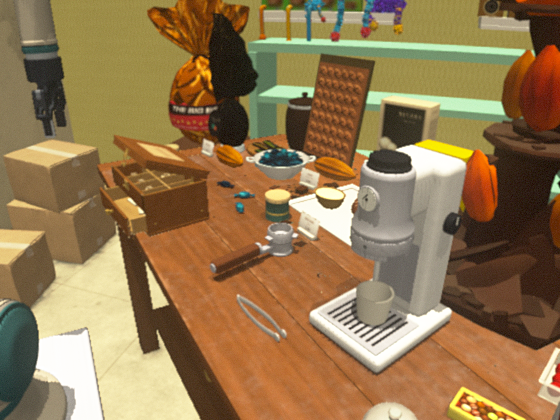

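The top view shows the holder basket at about (251,190), with its handle end at about (267,258). The brewer's head top is at about (404,157) and its front base edge runs from (347,217) to (405,208). In the side view the basket is at (281,238) and the cup at (375,303).

```bash
cat > h.py <<'E'
import numpy as np,cv2,pickle
def K(d): return np.array([[d["fx"],0,d["cx"]],[0,d["fy"],d["cy"]],[0,0,1]])
def plane(d,uv,z):
    n=cv2.undistortPoints(np.array([[uv]],float),K(d),d["D"])[0,0]
    R=cv2.Rodrigues(d["rvec"])[0];c=-R.T@d["tvec"];r=R.T@np.array([*n,1]);return c+r*(z-c[2])/r[2]
def proj(d,P): return cv2.projectPoints(np.array(P,float).reshape(-1,3),d["rvec"],d["tvec"],K(d),d["D"])[0][:,0]
def circ(c,r,z,n=40):
    t=np.linspace(0,2*np.pi,n);return np.c_[c[0]+r*np.cos(t),c[1]+r*np.sin(t),0*t+z]
E
python3 - <<'E'
from h import *
t,s=[pickle.load(open(n+"0.pkl","rb")) for n in("top","side")]
for n,d,uv,z in [("rim",t,(251,189.5),.056),("hend",t,(267,259),.03),("headtop",t,(404,157),.312),("bFL",t,(347,218),.02),("bFR",t,(406,209),.02),("rim s",s,(281,229),.056),("bskbot s",s,(281,252),0),("hend s",s,(213,268),.03),("headtop s",s,(390,159),.312),("ringbot s",s,(382,250),.166),
 ("b left s",s,(311,325),0),("b front s",s,(352,362),0),("b right s",s,(450,322),0),("cup s",s,(376,288),.081)]:
    print(n,plane(d,uv,z).round(4))
for n,d in(("top",t),("side",s)):
    x0,y0,w,h=((330,80,110,140) if n=="top" else (200,140,270,230))
    im=d["img"][:,:,::-1][y0:y0+h,x0:x0+w]
    f=min(800/w,600/h);cv2.imwrite(f"pics/{n}c.png",cv2.resize(im,None,fx=f,fy=f,interpolation=cv2.INTER_CUBIC));print(n,f)
E
```

```text
rim [0.5645 0.2389 0.056 ]
hend [0.3934 0.1985 0.03  ]
headtop [ 0.576  -0.0581  0.312 ]
bFL [ 0.498  -0.0054  0.02  ]
bFR [ 0.5216 -0.1577  0.02  ]
rim s [0.5616 0.2308 0.056 ]
bskbot s [0.5604 0.2283 0.    ]
hend s [0.3927 0.1907 0.03  ]
headtop s [ 0.5651 -0.0822  0.312 ]
ringbot s [ 0.574  -0.0775  0.166 ]
b left s [ 0.4977 -0.0089  0.    ]
b front s [ 0.5106 -0.1123  0.    ]
b right s [ 0.717  -0.1154  0.    ]
cup s [ 0.5871 -0.0599  0.081 ]
top 4.285714285714286
side 2.608695652173913
```

View pics/sidec.png

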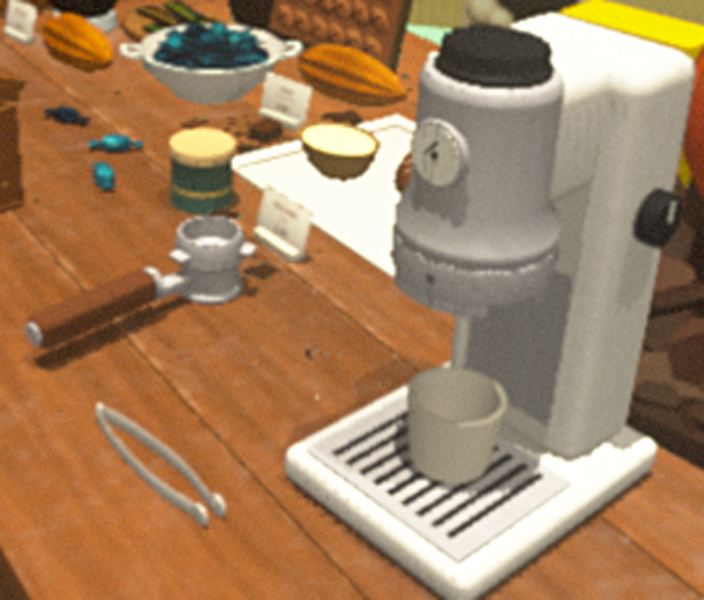

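Side crop: the holder has its handle front-right in the image. The ring's silhouette spans columns 395–556 at row ~260, with its lower front edge at row ~312. There is a dark dot on the ring at about (430,280), and the cup stands on the tray.

View pics/topc.png

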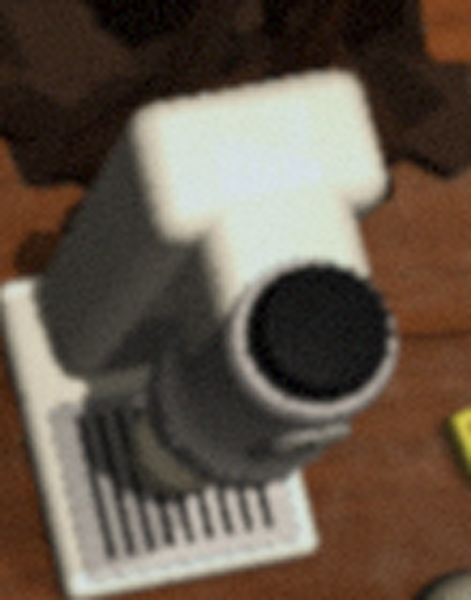

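```bash
python3 - <<'E'
from h import *
from scipy.optimize import least_squares
t,s=[pickle.load(open(n+"0.pkl","rb")) for n in("top","side")]
for d in(t,s): print("cam",(-cv2.Rodrigues(d["rvec"])[0].T@d["tvec"]).round(3))
tc=lambda x,y:np.array([330+x/4.2857,80+y/4.2857]); sc=lambda x,y:np.array([200+x/2.6087,140+y/2.6087])
def res(p):
    x,y,a,f=p;R=np.array([[np.cos(a),-np.sin(a)],[np.sin(a),np.cos(a)]])
    W=lambda bx,by,z:[*(R@[bx,by]+[x,y]),z]
    r=[]
    r+=list(proj(t,W(f,.0775,.031))[0]-tc(72,592)); r+=list(proj(t,W(f,-.0775,.031))[0]-tc(316,548)); 
    r+=list(proj(t,W(f+.2,.0775,.031))[0]-tc(5,285))
    r+=list(proj(s,W(f,.0775,.031))[0]-sc(284,454)); r+=list(proj(s,W(f,-.0775,.031))[0]-sc(465,580)); r+=list(proj(s,W(f+.2,-.0775,.031))[0]-sc(658,446))
    q=proj(s,circ((x,y),.047,.180));r+=[q[:,0].min()-sc(395,0)[0],q[:,0].max()-sc(556,0)[0]]
    q=proj(s,circ((x,y),.047,.166));r+=[q[:,1].max()-sc(0,312)[1]]
    q=proj(s,circ((x,y),.039,.28));r+=[q[:,0].min()-sc(422,0)[0],q[:,0].max()-sc(562,0)[0]]
    r+=list(proj(t,[x,y,.312])[0]-tc(314,340))
    return np.array(r)
o=least_squares(res,[.58,-.07,.15,-.1],loss="soft_l1");print(o.x.round(4),np.degrees(o.x[2]));print(res(o.x).round(1))
x,y,a,f=o.x
# dot on ring
c=plane(s,sc(430,280),.18);
best=min(((np.linalg.norm(proj(s,[x+.047*np.cos(th),y+.047*np.sin(th),z])[0]-sc(430,280)),th,z) for th in np.linspace(-np.pi,np.pi,721) for z in np.arange(.166,.196,.001)))
print("dot: angle from front (left-handed +right ccw)",np.degrees(best[1]-a)-180,best)
# holder fit
def rh(p):
    x,y,a=p;u=-np.array([np.cos(a),np.sin(a)])
    r=[]
    r+=list(proj(t,[x,y,.056])[0]-[251,189.5]);r+=list(proj(t,[x+u[0]*.176,y+u[1]*.176,.03])[0]-[267,259])
    r+=list(proj(s,[x,y,.056])[0]-sc(210,232));r+=list(proj(s,[x+u[0]*.176,y+u[1]*.176,.03])[0]-sc(34,333))
    return np.array(r)
o=least_squares(rh,[.56,.235,.2]);print(o.x,np.degrees(o.x[2]),rh(o.x).round(1))
E
```

```text
cam [0.376 0.184 1.011]
cam [ 0.186 -0.508  0.504]
[ 0.5831 -0.063   0.2058 -0.0773] 11.790261596466582
[ 0.1  1.9  2.5 -0.1 -2.  -1.3 -2.2 -4.3 -0.7  0.   1.2 -3.9 -0.9  0.1
  1.2 -0.7  1.4  3.2 -6. ]
dot: angle from front (left-handed +right ccw) -351.2902615964666 (np.float64(0.16067380898664513), np.float64(-2.7838001569309556), np.float64(0.18100000000000002))
[0.56424813 0.23754198 0.23850432] 13.665290761415292 [ 0.5  0.1  1.   0.1  0.2 -1.5 -0.6 -1. ]
```

```bash
cat > fit.py <<'E'
from h import *
from scipy.optimize import least_squares
t,s=[pickle.load(open(n+"0.pkl","rb")) for n in("top","side")]
tc=lambda x,y:np.array([330+x/4.2857,80+y/4.2857]); sc=lambda x,y:np.array([200+x/2.6087,140+y/2.6087])
def W(p,bx,by,z):
    x,y,a=p[:3];return [x+np.cos(a)*bx-np.sin(a)*by,y+np.sin(a)*bx+np.cos(a)*by,z]
def line(d,A,B,P):
    a,b=proj(d,[A,B]);n=np.array([-(b-a)[1],(b-a)[0]])/np.linalg.norm(b-a);return [float(n@(q-a)) for q in P]
def res(p):
    x,y,a,f=p;F=[W(p,f,.0775,0),W(p,f,-.0775,0),W(p,f+.2,.0775,0),W(p,f+.2,-.0775,0)]
    r=line(t,F[0],F[1],[tc(100,596),tc(300,558)])+line(t,F[0],F[2],[tc(10,330),tc(60,570)])
    r+=line(s,F[0],F[1],[sc(300,483),sc(440,594)])+line(s,F[1],F[3],[sc(490,590),sc(640,478)])
    q=proj(s,circ((x,y),.047,.180));r+=[q[:,0].min()-sc(395,0)[0],q[:,0].max()-sc(556,0)[0]]
    q=proj(s,circ((x,y),.047,.166));r+=[q[:,1].max()-sc(0,312)[1]]
    q=proj(s,circ((x,y),.039,.28));r+=[q[:,0].min()-sc(422,0)[0],q[:,0].max()-sc(562,0)[0]]
    q=proj(t,circ((x,y),.039,.30));r+=[q[:,0].max()-tc(398,0)[0]]
    q=proj(t,circ((x,y),.047,.19));r+=[q[:,0].min()-tc(150,0)[0],q[:,1].max()-tc(0,490)[1]]
    return np.array(r)
o=least_squares(res,[.58,-.07,.15,-.1],loss="soft_l1");p=o.x
if __name__=="__main__":
    print(p.round(4),np.degrees(p[2]),res(p).round(1))
    out=[]
    for d,(x0,y0,w,h),f in((t,(330,80,110,140),3.636),(s,(290,140,180,230),2.217)):
        S=4;im=cv2.resize(d["img"][:,:,::-1][y0:y0+h,x0:x0+w].copy(),None,fx=S,fy=S,interpolation=cv2.INTER_CUBIC)
        def dr(P,c): cv2.polylines(im,[np.int32((proj(d,P)-[x0,y0])*S+2)],False,c,1)
        for r,z in((.047,.166),(.047,.195),(.047,.222),(.039,.222),(.039,.312)): dr(circ(p[:2],r,z),(0,0,255))
        dr(circ(p[:2],.031,.081),(0,255,255))
        for z in(0,.031): dr([W(p,p[3]+a,b,z) for a,b in((0,.0775),(0,-.0775),(.2,-.0775),(.2,.0775),(0,.0775))],(0,255,0))
        out.append(cv2.resize(im,(int(600*w/h),600)))
    o=np.hstack(out);k=min(1,800/o.shape[1]);cv2.imwrite("pics/ov.png",cv2.resize(o,None,fx=k,fy=k))
E
python3 fit.py
```

```text
[ 0.5845 -0.061   0.1974 -0.0729] 11.309864984358308 [ 2.   2.4  3.1  2.1 -1.4 -0.8 -0.4 -0.8 -0.9 -0.1  0.3 -0.8  1.2  0.9
 -0.3 -4.3]
```

View pics/ov.png

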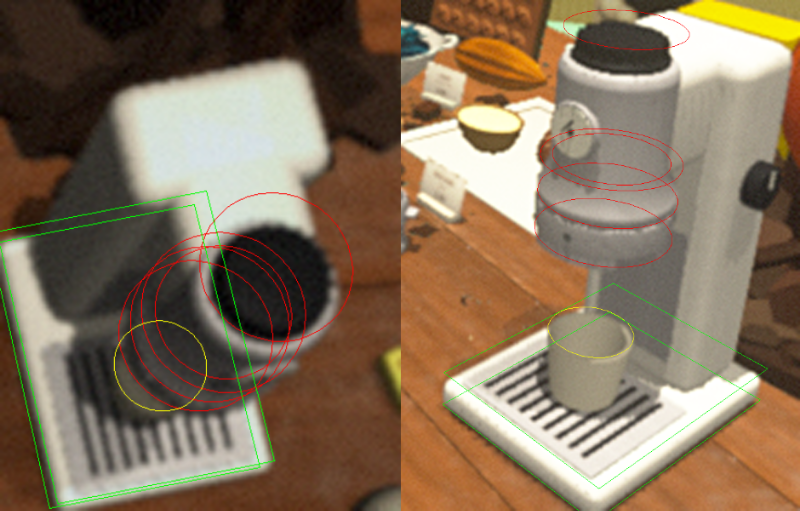

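The ring, base and cup outlines fit. The two cameras disagree by about 4 mm along the side camera's depth direction, so I take a compromise axis of about (0.5825, -0.063) with yaw 11.4°. The holder grip point is at about (0.462, 0.213).

Call:
step_arm(
  increments=[
    {"grip":1,"delta_pos":[0.025,-0.028,0],"twist":2.5},
    {"grip":1,"delta_pos":[0.025,-0.028,0],"twist":2.5},
    {"grip":1,"delta_pos":[0.025,-0.028,0],"twist":2.5},
    {"grip":1,"delta_pos":[0.025,-0.028,0],"twist":2.5},
    {"grip":1,"delta_pos":[0.025,-0.028,0],"twist":2.5},
    {"grip":1,"delta_pos":[0.025,-0.028,0],"twist":2.5},
    {"grip":1,"delta_pos":[0.025,-0.028,0],"twist":2.5},
    {"grip":1,"delta_pos":[0.025,-0.028,0],"twist":2.5},
    {"grip":1,"delta_pos":[0.025,-0.028,0],"twist":2.5},
    {"grip":1,"delta_pos":[0.025,-0.028,0],"twist":2.5},
  ],
)

```text
clock: 0.93
position: [0.4128, 0.27, 0.2311]
ee_rot: [0.705, -0.054, 0.705, 0.054]
contact_force: [0.4, 0.6, -0.0]
width: 0.0855
```

Call:
step_arm(
  increments=[
    {"grip":1,"delta_pos":[0.025,-0.028,0],"twist":2.5},
    {"grip":1,"delta_pos":[0.025,-0.028,0],"twist":2.5},
    {"grip":1,"delta_pos":[0,0,-0.025],"twist":0},
    {"grip":1,"delta_pos":[0,0,-0.025],"twist":0},
    {"grip":1,"delta_pos":[0,0,-0.025],"twist":0},
    {"grip":1,"delta_pos":[0,0,-0.025],"twist":0},
    {"grip":1,"delta_pos":[0,0,0],"twist":0},
    {"grip":1,"delta_pos":[0,0,0],"twist":0},
  ],
)

```text
clock: 1.6
position: [0.4611, 0.2153, 0.1303]
ee_rot: [0.701, -0.084, 0.703, 0.084]
contact_force: [0.2, 0.0, 0.1]
width: 0.085
```

```bash
python3 - <<'E'
from h import *
from rig import manip
s=manip.get_state();d=manip.get_image("wrist");print(s["position"],s["ee_rot"],s["contact_force"],s["qpos"]);print(d["mount"],d["fx"],d["cx"],d["cy"],d["D"])
pickle.dump((s,d),open("w1.pkl","wb"));cv2.imwrite("pics/w1.png",d["img"][:,:,::-1])
E
```

```text
[0.46106165 0.21529992 0.13029722] [ 0.70081883 -0.08402797  0.70342039  0.08361831] [0.21922306 0.03973466 0.05793265] [ 2.99993895e-01  2.59671894e-01  1.79856419e+00  1.05108038e-04
  1.08707990e+00 -1.50849836e+00]
[[-7.02052736e-04 -2.90656026e-01  9.56827352e-01 -1.42090759e-01]
 [ 9.99999564e-01  3.85065846e-04  8.50701160e-04 -6.61916755e-04]
 [-6.15702953e-04  9.56827532e-01  2.90655629e-01 -7.54415306e-02]
 [ 0.00000000e+00  0.00000000e+00  0.00000000e+00  1.00000000e+00]] 321.9013275779229 281.9529735868876 210.24710040491786 [-0.02805158  0.          0.          0.          0.        ]
```

View pics/w1.png

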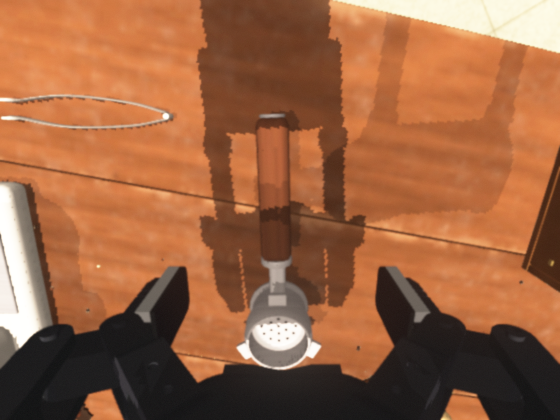

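The wrist view shows the handle from (271,117) to (276,262) and the basket rim around (279,335). The tongs are at upper left, clear of the gripper.

```bash
cat >> h.py <<'E'
from scipy.spatial.transform import Rotation as Ro
def wristcam(s,d):
    q=s["ee_rot"];T=np.eye(4);T[:3,:3]=Ro.from_quat([q[1],q[2],q[3],q[0]]).as_matrix();T[:3,3]=s["position"]
    M=np.linalg.inv(T@d["mount"]);d=dict(d);d["rvec"]=cv2.Rodrigues(M[:3,:3])[0][:,0];d["tvec"]=M[:3,3];return d
def yaw(s):
    q=s["ee_rot"];y=Ro.from_quat([q[1],q[2],q[3],q[0]]).as_matrix()[:,1];return np.degrees(np.arctan2(y[1],y[0]))
E
python3 - <<'E'
from h import *
s,d=pickle.load(open("w1.pkl","rb"));d=wristcam(s,d);print("yaw",yaw(s))
a=plane(d,(272,119),.042);b=plane(d,(275.5,258),.042);r=plane(d,(279,336),.056)
for q in(a,b,r):print(q.round(4))
print(np.degrees(np.arctan2(*(r-a)[1::-1])),np.linalg.norm((r-a)[:2]),np.degrees(np.arctan2(*(b-a)[1::-1])),"lugs",plane(d,(240,351),.045),plane(d,(315,351),.045))
E
```

```text
yaw 103.6161779197802
[0.3932 0.1913 0.042 ]
[0.4947 0.2178 0.042 ]
[0.5541 0.235  0.056 ]
15.20093166374551 0.16667468666680701 14.646522186852863 lugs [0.58529214 0.20805974 0.045     ] [0.57015432 0.27040439 0.045     ]
```

Call:
step_arm(
  increments=[
    {"grip":1,"delta_pos":[0,-0.006,-0.02],"twist":0.7},
    {"grip":1,"delta_pos":[0,0,-0.025],"twist":0},
    {"grip":1,"delta_pos":[0,0,-0.025],"twist":0},
    {"grip":1,"delta_pos":[0,0,-0.025],"twist":0},
    {"grip":1,"delta_pos":[0,0,-0.015],"twist":0},
    {"grip":1,"delta_pos":[0,0,-0.009],"twist":0},
    {"grip":1,"delta_pos":[0,0,0],"twist":0},
  ],
)

```text
clock: 2.23
position: [0.4623, 0.2099, 0.0121]
ee_rot: [0.701, -0.088, 0.702, 0.088]
contact_force: [-1.0, -0.3, -0.1]
width: 0.0858
```

Call:
step_arm(
  increments=[
    {"grip":0.2,"delta_pos":[0,0,0]},
    {"grip":0.2,"delta_pos":[0,0,0]},
    {"grip":0.1,"delta_pos":[0,0,0]},
    {"grip":0.1,"delta_pos":[0,0,0]},
    {"grip":0.1,"delta_pos":[0,0,0]},
    {"grip":0,"delta_pos":[0,0,0]},
    {"grip":0,"delta_pos":[0,0,0]},
    {"grip":0,"delta_pos":[0,0,0]},
  ],
  force=110,
)

```text
schema error: expected keys grip, delta_pos, twist
```

Call:
step_arm(
  increments=[
    {"grip":0.2,"delta_pos":[0,0,0],"twist":0},
    {"grip":0.2,"delta_pos":[0,0,0],"twist":0},
    {"grip":0,"delta_pos":[0,0,0],"twist":0},
    {"grip":0,"delta_pos":[0,0,0],"twist":0},
    {"grip":0,"delta_pos":[0,0,0],"twist":0},
    {"grip":0,"delta_pos":[0,0,0],"twist":0},
    {"grip":0,"delta_pos":[0,0,0],"twist":0},
    {"grip":0,"delta_pos":[0,0,0],"twist":0},
  ],
  force=110,
)

```text
clock: 2.9
position: [0.4625, 0.2099, 0.0129]
ee_rot: [0.702, -0.088, 0.701, 0.088]
contact_force: [-1.9, -0.2, 5.3]
width: 0.0227
```

Call:
step_arm(
  increments=[
    {"grip":0,"delta_pos":[0,0,0.01],"twist":0},
    {"grip":0,"delta_pos":[0,0,0.015],"twist":0},
    {"grip":0,"delta_pos":[0,0,0.02],"twist":0},
    {"grip":0,"delta_pos":[0,0,0.02],"twist":0},
    {"grip":0,"delta_pos":[0,0,0.015],"twist":0},
    {"grip":0,"delta_pos":[0,0,0],"twist":0},
    {"grip":0,"delta_pos":[0,0,0],"twist":0},
  ],
)

```text
clock: 3.48
position: [0.4621, 0.2097, 0.0927]
ee_rot: [0.702, -0.088, 0.701, 0.088]
contact_force: [-0.0, 0.7, -2.9]
width: 0.0226
```

```bash
python3 - <<'E'
from h import *
from rig import manip
s=manip.get_state();print(s["position"],yaw(s),s["contact_force"],s["moment"],s["width"])
d=manip.get_image("wrist");pickle.dump((s,d),open("w2.pkl","wb"))
e=manip.get_image("side");pickle.dump(e,open("side2.pkl","wb"))
a=cv2.resize(d["img"][60:420,140:420],None,fx=1.4,fy=1.4,interpolation=cv2.INTER_CUBIC);b=cv2.resize(e["img"][120:300,190:380],(400,int(180*400/190)),interpolation=cv2.INTER_CUBIC)
o=np.zeros((max(a.shape[0],b.shape[0]),a.shape[1]+b.shape[1],3),np.uint8);o[:a.shape[0],:a.shape[1]]=a;o[:b.shape[0],a.shape[1]:]=b
cv2.imwrite("pics/w2.png",o[:,:,::-1]);print(o.shape)
E
```

```text
[0.46212501 0.2096643  0.09270257] 104.32239345285497 [-0.01415474  0.65834848 -2.86064694] [-0.04500769  0.20988144 -0.00623333] 0.022575831346956392
(504, 792, 3)
```

View pics/w2.png

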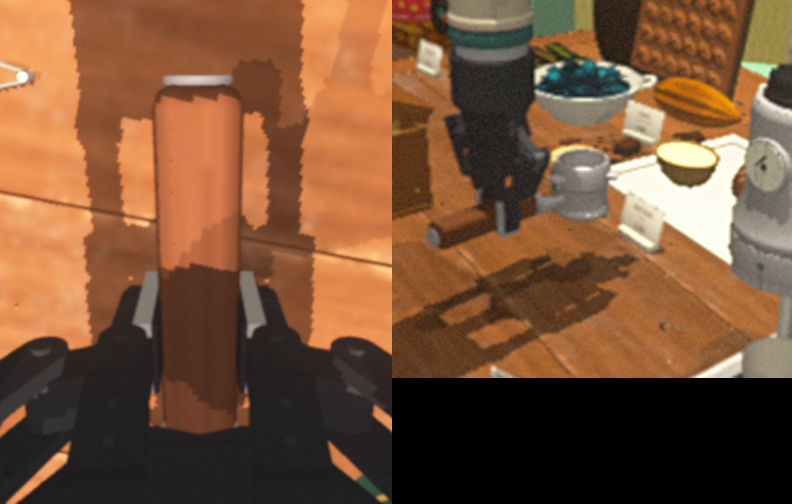

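The holder is gripped and lifted level. In the wrist view the handle end is at about (281,116) and the handle is aligned with the pads. In the side view the rim centre is at about (281,195).

```bash
python3 - <<'E'
from h import *
s,d=pickle.load(open("w2.pkl","rb"));d=wristcam(s,d);e=pickle.load(open("side2.pkl","rb"))
z=.0798
rim=plane(e,(280.7,195),.056+z);print("rim side",rim)
p=s["position"];th=np.radians(yaw(s)-90);u=np.array([np.cos(th),np.sin(th)]);n=np.array([-u[1],u[0]])
print("rel along/lat",(rim[:2]-p[:2])@u,(rim[:2]-p[:2])@n)
for zz in(.030,.042):
    q=plane(d,(281.4,115.7),zz+z);r=q[:2]-p[:2];print("end",q,r@u,r@n)
q1=plane(d,(140+197/1.4,60+140/1.4),.042+z);q2=plane(d,(140+200/1.4,60+400/1.4),.042+z);print("h dir",np.degrees(np.arctan2(*(q2-q1)[1::-1])),yaw(s)-90)
E
```

```text
rim side [0.56099151 0.23125636 0.1358    ]
rel along/lat 0.10113503420914521 -0.0035364032493290696
end [0.39023465 0.19051904 0.1098    ] -0.07439205840392926 -0.000766134046457954
end [0.39012385 0.19050113 0.1218    ] -0.07450384305478533 -0.000756070524154363
h dir 14.954829059239291 14.322393452854968
```

Call:
step_arm(
  increments=[
    {"grip":0,"delta_pos":[0,0,0.015],"twist":0},
    {"grip":0,"delta_pos":[0.007,-0.005,0],"twist":-6.5},
    {"grip":0,"delta_pos":[0.007,-0.005,0],"twist":-6.5},
    {"grip":0,"delta_pos":[0.007,-0.005,0],"twist":-6.5},
    {"grip":0,"delta_pos":[0.007,-0.005,0],"twist":-6.5},
    {"grip":0,"delta_pos":[0.007,-0.005,0],"twist":-6.5},
    {"grip":0,"delta_pos":[0.007,-0.005,0],"twist":-6.5},
    {"grip":0,"delta_pos":[0.007,-0.005,0],"twist":-6.5},
    {"grip":0,"delta_pos":[0.007,-0.005,0],"twist":-6.5},
    {"grip":0,"delta_pos":[0.007,-0.005,0],"twist":-6.5},
  ],
)

```text
clock: 4.42
position: [0.5243, 0.1643, 0.1055]
ee_rot: [0.653, 0.267, 0.656, -0.268]
contact_force: [1.9, -0.3, -1.4]
width: 0.0225
```

Call:
step_arm(
  increments=[
    {"grip":0,"delta_pos":[0.004,-0.002,0],"twist":-6.5},
    {"grip":0,"delta_pos":[0,0,0],"twist":-6.5},
    {"grip":0,"delta_pos":[0,-0.02,0],"twist":0},
    {"grip":0,"delta_pos":[0,-0.02,0],"twist":0},
    {"grip":0,"delta_pos":[0,-0.02,0],"twist":0},
    {"grip":0,"delta_pos":[0,0,0],"twist":0},
    {"grip":0,"delta_pos":[0,0,0],"twist":0},
  ],
)

```text
clock: 5.0
position: [0.5282, 0.102, 0.1059]
ee_rot: [0.62, 0.339, 0.622, -0.339]
contact_force: [0.8, -0.1, -2.2]
width: 0.0224
```

Call:
step_arm(
  increments=[
    {"grip":0,"delta_pos":[0,-0.016,0.0005],"twist":0},
    {"grip":0,"delta_pos":[0,-0.016,0.0005],"twist":0},
    {"grip":0,"delta_pos":[0,-0.016,0],"twist":0},
    {"grip":0,"delta_pos":[0,-0.016,0],"twist":0},
    {"grip":0,"delta_pos":[0,-0.016,0],"twist":0},
    {"grip":0,"delta_pos":[0,0,0],"twist":0},
    {"grip":0,"delta_pos":[0,0,0],"twist":0},
  ],
)

```text
clock: 5.58
position: [0.5287, 0.0231, 0.1076]
ee_rot: [0.62, 0.339, 0.621, -0.339]
contact_force: [-0.4, -0.2, -1.9]
width: 0.0226
```

```bash
python3 - <<'E'
from h import *
from rig import manip
s=manip.get_state();print(s["position"],yaw(s),s["contact_force"],s["moment"])
d=manip.get_image("side");pickle.dump((s,d),open("s3.pkl","wb"))
x0,y0,w,h=320,150,130,150;S=4
im=cv2.resize(d["img"][y0:y0+h,x0:x0+w],None,fx=S,fy=S,interpolation=cv2.INTER_CUBIC)[:,:,::-1].copy()
th=np.radians(yaw(s)+90);C=s["position"][:2]-.1015*np.array([np.cos(th),np.sin(th)]);print("axis",C)
im2=im.copy()
def dr(P,c): cv2.polylines(im2,[np.int32((proj(d,P)-[x0,y0])*S+2)],False,c,1)
z=s["position"][2]-.0129
for r,zz in((.026,.056),(.0285,.048)):dr(circ(C,r,z+zz),(0,255,255))
for zz in(.166,.195):dr(circ((.5825,-.063),.047,zz),(0,0,255))
o=np.hstack([im,im2]);o=cv2.resize(o,(800,int(o.shape[0]*800/o.shape[1])));cv2.imwrite("pics/s3.png",o);print(o.shape)
E
```

```text
[0.52874593 0.02310072 0.10760616] 32.76367692767961 [-0.36024932 -0.23948302 -1.89936058] [0.16626807 0.07204194 0.01681521]
axis [ 0.58367522 -0.06225163]
(461, 800, 3)
```

View pics/s3.png

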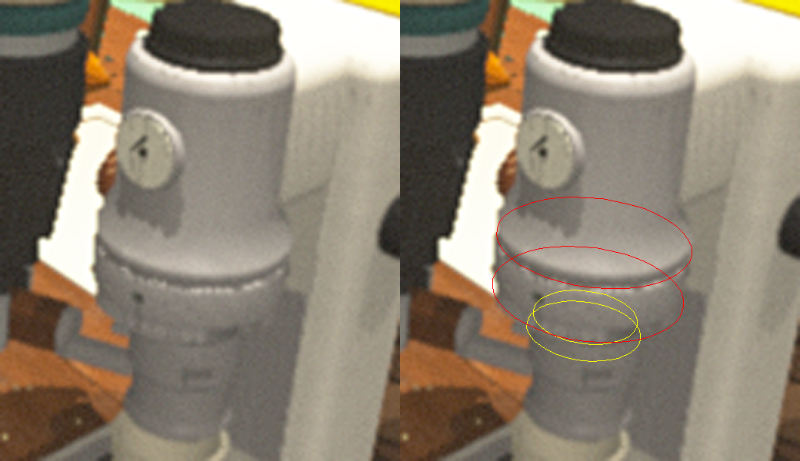

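The ring and holder are aligned to within about 1 mm across the view. A dark patch about 15 mm wide sits on the ring's lower edge at about (228,330), which could be a notch, and a lug shows at about (197,376).

```bash
python3 - <<'E'
from h import *
s,d=pickle.load(open("s3.pkl","rb"));s0=pickle.load(open("side0.pkl","rb"))
C=(.5825,-.063)
def ang(uv,r,C,z):
    th=np.radians(np.arange(130,330,.5));q=proj(d,np.c_[C[0]+r*np.cos(th),C[1]+r*np.sin(th),0*th+z]);k=np.argmin(np.linalg.norm(q-uv,axis=1));return np.degrees(th[k]),np.linalg.norm(q-uv,axis=1)[k]
f=lambda x,y:np.array([320+x*.325,150+y*.325])
for x,y in((212,331),(228,330),(240,327)):
    print([ang(f(x,y),.047,C,z) for z in(.166,.170,.174)])
print("lug",[ang(f(197,376),.038,(.5837,-.0623),s["position"][2]-.0129+.0425)])
th=np.radians(242.7);print((proj(d,[.5837+.038*np.cos(th),-.0623+.038*np.sin(th),.1372])[0]-[320,150])/.325)
a=cv2.resize(s0["img"][225:275,340:430],(400,222),interpolation=cv2.INTER_CUBIC);b=cv2.resize(d["img"][225:275,340:430],(400,222),interpolation=cv2.INTER_CUBIC)
o=np.hstack([a,b])[:,:,::-1];o=cv2.convertScaleAbs(o,alpha=1.6,beta=-60);cv2.imwrite("pics/s4.png",o)
E
```

```text
[(np.float64(246.49999999999997), np.float64(3.3290418241266653)), (np.float64(246.00000000000003), np.float64(0.9686122089916196)), (np.float64(245.5), np.float64(1.4136663882279403))]
[(np.float64(257.0), np.float64(3.1794686306878153)), (np.float64(255.49999999999997), np.float64(0.8835832146199002)), (np.float64(254.5), np.float64(1.4442693651347052))]
[(np.float64(265.5), np.float64(3.375718578160507)), (np.float64(263.5), np.float64(1.16230079920114)), (np.float64(262.0), np.float64(1.0946233999656014))]
lug [(np.float64(243.50000000000003), np.float64(1.482295733572248))]
[196.04856935 380.5750029 ]
```

View pics/s4.png

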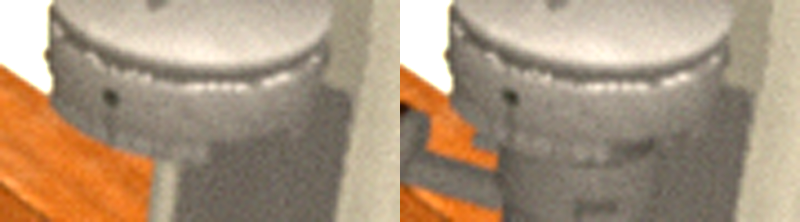

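The patch maps to about 255.5° at lip height, so the handle notch should be near 135.5°, which is close to nominal. I rotate there and raise gently.

Call:
step_arm(
  increments=[
    {"grip":0,"delta_pos":[-0.006,-0.005,0],"twist":4.3},
    {"grip":0,"delta_pos":[-0.006,-0.005,0],"twist":4.3},
    {"grip":0,"delta_pos":[-0.006,-0.005,0],"twist":4.2},
    {"grip":0,"delta_pos":[0,0,0.004],"twist":0},
    {"grip":0,"delta_pos":[0,0,0.004],"twist":0},
    {"grip":0,"delta_pos":[0,0,0.004],"twist":0},
    {"grip":0,"delta_pos":[0,0,0.004],"twist":0},
    {"grip":0,"delta_pos":[0,0,0.004],"twist":0},
    {"grip":0,"delta_pos":[0,0,0],"twist":0},
  ],
)

```text
clock: 6.38
position: [0.5104, 0.0083, 0.1287]
ee_rot: [0.654, 0.267, 0.655, -0.267]
contact_force: [-1.1, 1.2, -3.3]
width: 0.0224
```

Call:
step_arm(
  increments=[
    {"grip":0,"delta_pos":[0,0,0.002],"twist":0},
    {"grip":0,"delta_pos":[0,0,0.001],"twist":0},
    {"grip":0,"delta_pos":[0,0,0],"twist":0},
    {"grip":0,"delta_pos":[0,0,0],"twist":0},
  ],
)

```text
clock: 6.72
position: [0.5098, 0.008, 0.1307]
ee_rot: [0.654, 0.267, 0.656, -0.267]
contact_force: [-4.3, 0.8, -4.4]
width: 0.0223
```

Call:
step_arm(
  increments=[
    {"grip":0,"delta_pos":[-0.002,0,0],"twist":0},
    {"grip":0,"delta_pos":[0,0,0],"twist":0},
    {"grip":0,"delta_pos":[0,0,0],"twist":0},
  ],
)

```text
clock: 6.97
position: [0.5092, 0.0076, 0.1314]
ee_rot: [0.655, 0.267, 0.655, -0.267]
contact_force: [-2.7, 0.1, -3.0]
width: 0.0224
```

Call:
step_arm(
  increments=[
    {"grip":0,"delta_pos":[-0.002,0,0],"twist":0},
    {"grip":0,"delta_pos":[0,0,0],"twist":0},
    {"grip":0,"delta_pos":[0,0,0],"twist":0},
  ],
)

```text
clock: 7.22
position: [0.5085, 0.0073, 0.132]
ee_rot: [0.656, 0.267, 0.654, -0.267]
contact_force: [-1.4, -0.6, -2.6]
width: 0.0222
```

Call:
step_arm(
  increments=[
    {"grip":0,"delta_pos":[0,0,0.001],"twist":0},
    {"grip":0,"delta_pos":[0,0,0.001],"twist":0},
    {"grip":0,"delta_pos":[0,0,0],"twist":0},
    {"grip":0,"delta_pos":[0,0,0],"twist":0},
  ],
)

```text
clock: 7.55
position: [0.5075, 0.0077, 0.1336]
ee_rot: [0.655, 0.267, 0.654, -0.267]
contact_force: [0.6, 0.6, -1.8]
width: 0.0222
```

Call:
step_arm(
  increments=[
    {"grip":0,"delta_pos":[0,0,0.001],"twist":0},
    {"grip":0,"delta_pos":[0,0,0.001],"twist":0},
    {"grip":0,"delta_pos":[0,0,0.001],"twist":0},
    {"grip":0,"delta_pos":[0,0,0],"twist":0},
    {"grip":0,"delta_pos":[0,0,0],"twist":0},
  ],
)

```text
clock: 7.97
position: [0.5068, 0.0078, 0.1357]
ee_rot: [0.654, 0.267, 0.655, -0.267]
contact_force: [1.8, -0.6, -7.3]
width: 0.0223
```

```bash
cat > st.py <<'E'
from h import *
from rig import manip
s=manip.get_state();p=s["position"];th=np.radians(yaw(s)+90)
print("pos",p.round(4),"phi",(yaw(s)+90).round(2),"axis",(p[:2]-.1015*np.array([np.cos(th),np.sin(th)])).round(4),"rim above mouth mm",((p[2]-.0129+.056-.166)*1e3).round(1),"F",s["contact_force"].round(1),"M",s["moment"].round(2),"w",s["width"].round(4),"q6",s["qpos"][5].round(2),s["clock"])
R=Ro.from_quat(np.r_[s["ee_rot"][1:],s["ee_rot"][0]]).as_matrix();print("tool x",R[:,0].round(3))
E
python3 st.py
```

```text
Traceback (most recent call last):
  File "st.py", line 4, in <module>
    print("pos",p.round(4),"phi",(yaw(s)+90).round(2),"axis",(p[:2]-.1015*np.array([np.cos(th),np.sin(th)])).round(4),"rim above mouth mm",((p[2]-.0129+.056-.166)*1e3).round(1),"F",s["contact_force"].round(1),"M",s["moment"].round(2),"w",s["width"].round(4),"q6",s["qpos"][5].round(2),s["clock"])
                                                                                                                                                                                                                                              ^^^^^^^^^^^^^^^^
AttributeError: 'float' object has no attribute 'round'
```

Call:
step_arm(
  increments=[
    {"grip":0,"delta_pos":[-0.0018,-0.0019,0],"twist":1.5},
    {"grip":0,"delta_pos":[-0.0018,-0.002,0],"twist":1.5},
    {"grip":0,"delta_pos":[0,0,0],"twist":0},
  ],
)

```text
clock: 8.22
position: [0.5031, 0.0037, 0.1362]
ee_rot: [0.661, 0.25, 0.662, -0.25]
contact_force: [-1.1, -0.6, -2.5]
width: 0.0225
```

```bash
sed -i 's/s\["width"\].round(4)/round(s["width"],4)/' st.py; python3 st.py
```

```text
pos [0.5031 0.0037 0.1362] phi 138.64 axis [ 0.5793 -0.0634] rim above mouth mm 13.3 F [-1.1 -0.6 -2.5] M [ 0.08  0.23 -0.09] w 0.0225 q6 -0.98 8.2167
tool x [-0.001 -0.    -1.   ]
```

Call:
step_arm(
  increments=[
    {"grip":0,"delta_pos":[0,0,0.001],"twist":0},
    {"grip":0,"delta_pos":[0,0,0.001],"twist":0},
    {"grip":0,"delta_pos":[0,0,0],"twist":0},
    {"grip":0,"delta_pos":[0,0,0],"twist":0},
  ],
)

```text
clock: 8.55
position: [0.5033, 0.0036, 0.1386]
ee_rot: [0.661, 0.25, 0.661, -0.25]
contact_force: [-1.4, -1.0, -3.0]
width: 0.0224
```

```bash
python3 st.py
```

```text
pos [0.5033 0.0036 0.1386] phi 138.61 axis [ 0.5794 -0.0635] rim above mouth mm 15.7 F [-1.4 -1.  -3. ] M [-0.01  0.4  -0.15] w 0.0224 q6 -0.98 8.55
tool x [-0. -0. -1.]
```

Call:
step_arm(
  increments=[
    {"grip":0,"delta_pos":[0,0,0.0015],"twist":0},
    {"grip":0,"delta_pos":[0,0,0.0015],"twist":0},
    {"grip":0,"delta_pos":[0,0,0.0015],"twist":0},
    {"grip":0,"delta_pos":[0,0,0.0015],"twist":0},
    {"grip":0,"delta_pos":[0,0,0],"twist":0},
    {"grip":0,"delta_pos":[0,0,0],"twist":0},
  ],
)

```text
clock: 9.05
position: [0.5036, 0.0038, 0.1446]
ee_rot: [0.662, 0.25, 0.661, -0.25]
contact_force: [-1.6, -0.9, -1.9]
width: 0.0222
```

```bash
python3 st.py
```

```text
pos [0.5036 0.0038 0.1446] phi 138.62 axis [ 0.5797 -0.0633] rim above mouth mm 21.7 F [-1.6 -0.9 -1.9] M [-0.13  0.39 -0.13] w 0.0222 q6 -0.98 9.05
tool x [ 0. -0. -1.]
```

Call:
step_arm(
  increments=[
    {"grip":0,"delta_pos":[0,0,0.001],"twist":0},
    {"grip":0,"delta_pos":[0,0,0.001],"twist":0},
    {"grip":0,"delta_pos":[0,0,0],"twist":0},
    {"grip":0,"delta_pos":[0,0,0],"twist":0},
  ],
)

```text
clock: 9.38
position: [0.5044, 0.0041, 0.1467]
ee_rot: [0.662, 0.25, 0.661, -0.249]
contact_force: [1.4, 0.6, -2.5]
width: 0.0223
```

```bash
python3 st.py
```

```text
pos [0.5044 0.0041 0.1467] phi 138.63 axis [ 0.5806 -0.063 ] rim above mouth mm 23.8 F [ 1.4  0.6 -2.5] M [ 0.07  0.17 -0.  ] w 0.0223 q6 -0.98 9.3833
tool x [ 0.002  0.    -1.   ]
```

Call:
step_arm(
  increments=[
    {"grip":0,"delta_pos":[0,0,0.001],"twist":0},
    {"grip":0,"delta_pos":[0,0,0.001],"twist":0},
    {"grip":0,"delta_pos":[0,0,0],"twist":0},
    {"grip":0,"delta_pos":[0,0,0],"twist":0},
  ],
)

```text
clock: 9.72
position: [0.5037, 0.004, 0.1483]
ee_rot: [0.662, 0.25, 0.661, -0.25]
contact_force: [-0.2, 0.2, -3.7]
width: 0.0224
```

```bash
python3 st.py
```

```text
pos [0.5037 0.004  0.1483] phi 138.63 axis [ 0.5798 -0.0631] rim above mouth mm 25.4 F [-0.2  0.2 -3.7] M [0.2  0.14 0.04] w 0.0224 q6 -0.98 9.7167
tool x [ 0.  0. -1.]
```

Call:
step_arm(
  increments=[
    {"grip":0,"delta_pos":[0,0,0.0005],"twist":0},
    {"grip":0,"delta_pos":[0,0,0],"twist":0},
    {"grip":0,"delta_pos":[0,0,0],"twist":0},
  ],
)

```text
clock: 9.97
position: [0.5035, 0.0039, 0.1487]
ee_rot: [0.661, 0.25, 0.662, -0.25]
contact_force: [0.8, 0.8, -4.5]
width: 0.0224
```

```bash
python3 st.py;python3 - <<'E'
from h import *
from rig import manip
F=[]
for i in range(6): d=manip.get_image("side");F.append(manip.get_state()["contact_force"])
print(np.mean(F,0),np.std(F,0));pickle.dump(d,open("s5.pkl","wb"))
E
```

```text
pos [0.5035 0.0039 0.1487] phi 138.63 axis [ 0.5797 -0.0632] rim above mouth mm 25.8 F [ 0.8  0.8 -4.5] M [0.24 0.11 0.11] w 0.0224 q6 -0.98 9.9667
tool x [-0.  0. -1.]
[ 0.64975101  0.41410109 -3.57496134] [0.48921205 0.21340395 0.41302457]
```

Call:
step_arm(
  increments=[
    {"grip":0,"delta_pos":[0,0,0.0007],"twist":0},
    {"grip":0,"delta_pos":[0,0,0],"twist":0},
    {"grip":0,"delta_pos":[-0.0018,-0.002,0],"twist":1.5},
    {"grip":0,"delta_pos":[-0.0018,-0.0021,0],"twist":1.5},
    {"grip":0,"delta_pos":[-0.0017,-0.0021,0],"twist":1.5},
    {"grip":0,"delta_pos":[-0.0016,-0.0022,0],"twist":1.5},
    {"grip":0,"delta_pos":[0,0,0],"twist":0},
  ],
)

```text
clock: 10.85
position: [0.4959, -0.0048, 0.1494]
ee_rot: [0.673, 0.215, 0.674, -0.215]
contact_force: [-0.0, 0.7, -4.4]
width: 0.0223
```

```bash
python3 st.py
```

```text
pos [ 0.4959 -0.0048  0.1494] phi 144.63 axis [ 0.5787 -0.0635] rim above mouth mm 26.5 F [-0.   0.7 -4.4] M [0.25 0.33 0.01] w 0.0223 q6 -1.1 10.85
tool x [-0.001 -0.    -1.   ]
```

Call:
step_arm(
  increments=[
    {"grip":0,"delta_pos":[-0.0016,-0.0028,0],"twist":2},
    {"grip":0,"delta_pos":[-0.0015,-0.003,0.0001],"twist":2},
    {"grip":0,"delta_pos":[-0.0017,-0.0031,0.0001],"twist":2},
    {"grip":0,"delta_pos":[-0.0017,-0.0031,0.0001],"twist":2},
    {"grip":0,"delta_pos":[-0.0016,-0.0032,0.0001],"twist":2},
    {"grip":0,"delta_pos":[0,0,0],"twist":0},
  ],
)

```text
clock: 11.35
position: [0.4878, -0.02, 0.1497]
ee_rot: [0.689, 0.155, 0.69, -0.156]
contact_force: [0.2, 0.8, -4.3]
width: 0.0225
```

```bash
python3 st.py
```

```text
pos [ 0.4878 -0.02    0.1497] phi 154.6 axis [ 0.5795 -0.0636] rim above mouth mm 26.8 F [ 0.2  0.8 -4.3] M [0.19 0.4  0.02] w 0.0225 q6 -1.31 11.35
tool x [-0.001 -0.    -1.   ]
```

Call:
step_arm(
  increments=[
    {"grip":0,"delta_pos":[-0.0015,-0.0032,0.0001],"twist":2},
    {"grip":0,"delta_pos":[-0.0013,-0.0033,0.0001],"twist":2},
    {"grip":0,"delta_pos":[-0.0012,-0.0033,0.0001],"twist":2},
    {"grip":0,"delta_pos":[-0.0011,-0.0034,0.0001],"twist":2},
    {"grip":0,"delta_pos":[-0.001,-0.0034,0.0001],"twist":2},
    {"grip":0,"delta_pos":[-0.0009,-0.0034,0.0001],"twist":2},
    {"grip":0,"delta_pos":[-0.0008,-0.0035,0.0001],"twist":2},
    {"grip":0,"delta_pos":[-0.0006,-0.0035,0.0001],"twist":2},
    {"grip":0,"delta_pos":[-0.0005,-0.0034,0.0001],"twist":2},
    {"grip":0,"delta_pos":[0,0,0],"twist":0},
  ],
)

```text
clock: 12.18
position: [0.479, -0.0504, 0.1506]
ee_rot: [0.705, 0.046, 0.706, -0.046]
contact_force: [-0.5, 0.4, -4.9]
width: 0.0221
```

```bash
python3 st.py
```

```text
pos [ 0.479  -0.0504  0.1506] phi 172.57 axis [ 0.5796 -0.0635] rim above mouth mm 27.7 F [-0.5  0.4 -4.9] M [ 0.11  0.39 -0.02] w 0.0221 q6 -1.69 12.1833
tool x [-0.002  0.    -1.   ]
```

Call:
step_arm(
  increments=[
    {"grip":0,"delta_pos":[-0.0004,-0.0035,0.0001],"twist":2},
    {"grip":0,"delta_pos":[-0.0003,-0.0035,0.0001],"twist":2},
    {"grip":0,"delta_pos":[-0.0001,-0.0035,0.0001],"twist":2},
    {"grip":0,"delta_pos":[0,-0.0035,0.0001],"twist":2},
    {"grip":0,"delta_pos":[0.0001,-0.0035,0.0001],"twist":2},
    {"grip":0,"delta_pos":[0.0002,-0.0035,0.0001],"twist":2},
    {"grip":0,"delta_pos":[0.0003,-0.0035,0.0001],"twist":2},
    {"grip":0,"delta_pos":[0,0,0],"twist":0},
  ],
)

```text
clock: 12.85
position: [0.4789, -0.0752, 0.1514]
ee_rot: [0.705, -0.041, 0.706, 0.04]
contact_force: [-1.5, -1.2, -4.0]
width: 0.0225
```

```bash
python3 st.py
```

```text
pos [ 0.4789 -0.0752  0.1514] phi 186.54 axis [ 0.5797 -0.0637] rim above mouth mm 28.5 F [-1.5 -1.2 -4. ] M [-0.19  0.49  0.01] w 0.0225 q6 -1.98 12.85
tool x [-0.001 -0.001 -1.   ]
```

Call:
step_arm(
  increments=[
    {"grip":0,"delta_pos":[0.0002,-0.0018,0.0001],"twist":1},
    {"grip":0,"delta_pos":[0.0003,-0.0018,0],"twist":1},
    {"grip":0,"delta_pos":[0.0003,-0.0017,0],"twist":1},
    {"grip":0,"delta_pos":[0.0003,-0.0017,0],"twist":1},
    {"grip":0,"delta_pos":[0,0,0],"twist":0},
  ],
)

```text
clock: 13.27
position: [0.4802, -0.0823, 0.1516]
ee_rot: [0.704, -0.066, 0.704, 0.065]
contact_force: [-2.5, -5.6, -3.9]
width: 0.0227
```

```bash
python3 st.py
```

```text
pos [ 0.4802 -0.0823  0.1516] phi 190.66 axis [ 0.58   -0.0636] rim above mouth mm 28.7 F [-2.5 -5.6 -3.9] M [-0.68  0.69 -0.22] w 0.0227 q6 -2.07 13.2667
tool x [-0.001 -0.001 -1.   ]
```

Call:
step_arm(
  increments=[
    {"grip":0,"delta_pos":[0.0003,-0.0018,0],"twist":0.5},
    {"grip":0,"delta_pos":[0.0003,-0.0018,0],"twist":0.5},
    {"grip":0,"delta_pos":[0,0,0],"twist":0},
  ],
)

```text
clock: 13.52
position: [0.4807, -0.0848, 0.1515]
ee_rot: [0.703, -0.071, 0.704, 0.072]
contact_force: [-3.7, 1.1, -3.1]
width: 0.0224
```

```bash
python3 st.py
```

```text
pos [ 0.4807 -0.0848  0.1515] phi 191.66 axis [ 0.5801 -0.0642] rim above mouth mm 28.6 F [-3.7  1.1 -3.1] M [-0.12  0.74  0.02] w 0.0224 q6 -2.09 13.5167
tool x [-0.001  0.001 -1.   ]
```

Call:
step_arm(
  increments=[
    {"grip":0,"delta_pos":[-0.0005,-0.0018,0],"twist":0.8},
    {"grip":0,"delta_pos":[0.0003,-0.0018,0],"twist":0.8},
    {"grip":0,"delta_pos":[0.0003,-0.0018,0],"twist":0.8},
    {"grip":0,"delta_pos":[0,0,0],"twist":0},
  ],
)

```text
clock: 13.85
position: [0.481, -0.0905, 0.1515]
ee_rot: [0.702, -0.086, 0.702, 0.087]
contact_force: [-2.4, 2.1, -5.1]
width: 0.0222
```

```bash
python3 st.py
```

```text
pos [ 0.481  -0.0905  0.1515] phi 194.09 axis [ 0.5795 -0.0658] rim above mouth mm 28.6 F [-2.4  2.1 -5.1] M [0.12 0.65 0.22] w 0.0222 q6 -2.15 13.85
tool x [-0.001  0.001 -1.   ]
```

Call:
step_arm(
  increments=[
    {"grip":0,"delta_pos":[0.0004,-0.0012,0],"twist":1.2},
    {"grip":0,"delta_pos":[0.0004,-0.0012,0],"twist":1.2},
    {"grip":0,"delta_pos":[0.0004,-0.0012,0],"twist":1.2},
    {"grip":0,"delta_pos":[0,0,0],"twist":0},
  ],
)

```text
clock: 14.18
position: [0.4818, -0.0954, 0.1516]
ee_rot: [0.698, -0.108, 0.699, 0.107]
contact_force: [-5.5, -3.3, -4.4]
width: 0.0225
```

```bash
python3 st.py
```

```text
pos [ 0.4818 -0.0954  0.1516] phi 197.5 axis [ 0.5786 -0.0649] rim above mouth mm 28.7 F [-5.5 -3.3 -4.4] M [-0.44  0.93 -1.22] w 0.0225 q6 -2.21 14.1833
tool x [-0.001 -0.001 -1.   ]
```

Call:
step_arm(
  increments=[
    {"grip":0,"delta_pos":[-0.0003,-0.0015,0],"twist":0.3},
    {"grip":0,"delta_pos":[0,-0.0015,0],"twist":0.3},
    {"grip":0,"delta_pos":[0,0,0],"twist":0},
  ],
)

```text
clock: 14.43
position: [0.4819, -0.0963, 0.1515]
ee_rot: [0.698, -0.11, 0.698, 0.112]
contact_force: [-3.9, 3.7, -4.0]
width: 0.0226
```

```bash
python3 st.py
```

```text
pos [ 0.4819 -0.0963  0.1515] phi 198.07 axis [ 0.5784 -0.0649] rim above mouth mm 28.6 F [-3.9  3.7 -4. ] M [ 0.28  0.59 -1.33] w 0.0226 q6 -2.23 14.4333
tool x [-0.     0.003 -1.   ]
```

Call:
step_arm(
  increments=[
    {"grip":0,"delta_pos":[-0.0003,-0.0018,0],"twist":0},
    {"grip":0,"delta_pos":[0,-0.0018,0],"twist":0},
    {"grip":0,"delta_pos":[0,0,0],"twist":0},
    {"grip":0,"delta_pos":[0,0,0],"twist":0},
  ],
)

```text
clock: 14.77
position: [0.482, -0.0968, 0.1514]
ee_rot: [0.699, -0.108, 0.698, 0.114]
contact_force: [-0.9, 12.6, -2.6]
width: 0.0224
```

```bash
python3 st.py
```

```text
pos [ 0.482  -0.0968  0.1514] phi 198.11 axis [ 0.5785 -0.0653] rim above mouth mm 28.5 F [-0.9 12.6 -2.6] M [ 1.41  0.44 -0.96] w 0.0224 q6 -2.24 14.7667
tool x [ 0.001  0.009 -1.   ]
```

The stop is solid at a handle angle of about 198°: 3.6 mm of command gave 0.5 mm of motion and about 2 N·m. I ease off part of the load and open the gripper.

Call:
step_arm(
  increments=[
    {"grip":0,"delta_pos":[0,0.0015,0],"twist":0},
    {"grip":0,"delta_pos":[0,0.0015,0],"twist":0},
    {"grip":0,"delta_pos":[0,0,0],"twist":0},
  ],
  force=60,
)

```text
clock: 15.02
position: [0.482, -0.0966, 0.1515]
ee_rot: [0.699, -0.111, 0.698, 0.112]
contact_force: [-2.1, 4.8, -4.2]
width: 0.0222
```

```bash
python3 st.py
```

```text
pos [ 0.482  -0.0966  0.1515] phi 198.16 axis [ 0.5784 -0.065 ] rim above mouth mm 28.6 F [-2.1  4.8 -4.2] M [ 0.63  0.48 -1.33] w 0.0222 q6 -2.23 15.0167
tool x [ 0.     0.003 -1.   ]
```

Call:
step_arm(
  increments=[
    {"grip":0.4,"delta_pos":[0,0,0],"twist":0},
    {"grip":0.6,"delta_pos":[0,0,0],"twist":0},
    {"grip":0.8,"delta_pos":[0,0,0],"twist":0},
    {"grip":0.8,"delta_pos":[0,0,0],"twist":0},
    {"grip":0.8,"delta_pos":[0,0,0],"twist":0},
    {"grip":0.8,"delta_pos":[0,0,0],"twist":0},
  ],
)

```text
clock: 15.52
position: [0.4824, -0.0983, 0.152]
ee_rot: [0.699, -0.112, 0.698, 0.112]
contact_force: [0.3, 0.0, -0.3]
width: 0.0685
```

```bash
python3 st.py; python3 - <<'E'
from h import *
from rig import manip
s=manip.get_state();d=manip.get_image("wrist");e=manip.get_image("side");pickle.dump((s,d,e),open("f.pkl","wb"))
a=cv2.resize(d["img"],(400,300));b=cv2.resize(e["img"][130:380,190:470],(400,357),interpolation=cv2.INTER_CUBIC)
o=np.zeros((357,800,3),np.uint8);o[:300,:400]=a;o[:,400:]=b;cv2.imwrite("pics/f.png",o[:,:,::-1])
E
```

```text
pos [ 0.4824 -0.0983  0.152 ] phi 198.25 axis [ 0.5788 -0.0665] rim above mouth mm 29.1 F [ 0.3  0.  -0.3] M [-0.01  0.02 -0.  ] w 0.0685 q6 -2.23 15.5167
tool x [ 0.001 -0.001 -1.   ]
```

View pics/f.png

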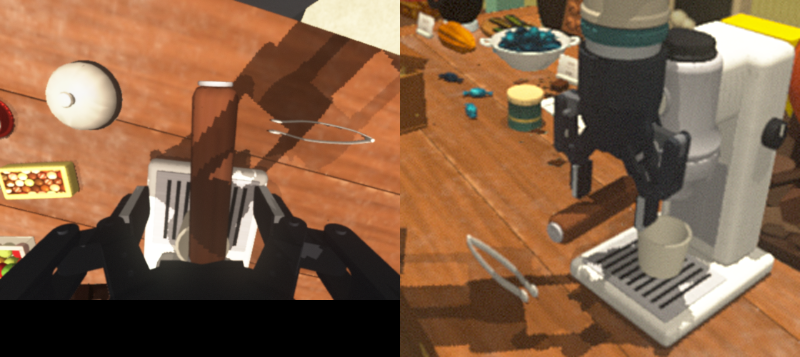

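The holder hangs in the ring and the fingers are free, with zero force. The handle end is at about (214,83) in the wrist view, and the cup, tongs and tin look undisturbed. I retreat along the handle and then up.

Call:
step_arm(
  increments=[
    {"grip":0.8,"delta_pos":[-0.009,-0.003,0],"twist":0},
    {"grip":0.8,"delta_pos":[-0.019,-0.006,0],"twist":0},
    {"grip":0.8,"delta_pos":[-0.009,-0.003,0.005],"twist":0},
    {"grip":0.8,"delta_pos":[0,0,0.025],"twist":0},
    {"grip":0.8,"delta_pos":[0,0,0.03],"twist":0},
    {"grip":0.8,"delta_pos":[-0.01,0,0.03],"twist":0},
    {"grip":0.8,"delta_pos":[-0.03,0.02,0.01],"twist":0},
    {"grip":0.8,"delta_pos":[-0.03,0.04,0],"twist":0},
    {"grip":0.8,"delta_pos":[-0.03,0.025,0],"twist":0},
    {"grip":0.8,"delta_pos":[-0.03,0.025,0],"twist":0},
  ],
)

```text
clock: 16.45
position: [0.3182, -0.0058, 0.252]
ee_rot: [0.699, -0.112, 0.698, 0.112]
contact_force: [1.0, 0.5, -0.7]
width: 0.0685
```

Call:
step_arm(
  increments=[
    {"grip":0.8,"delta_pos":[0,0.04,0],"twist":0},
    {"grip":0.8,"delta_pos":[0,0.04,0],"twist":0},
    {"grip":0.8,"delta_pos":[0,0.04,0],"twist":0},
    {"grip":0.8,"delta_pos":[0,0.04,0],"twist":0},
    {"grip":0.8,"delta_pos":[0,0,0],"twist":0},
    {"grip":0.8,"delta_pos":[0,0,0],"twist":0},
    {"grip":0.8,"delta_pos":[0,0,0],"twist":0},
  ],
)

```text
clock: 17.03
position: [0.3194, 0.153, 0.2517]
ee_rot: [0.698, -0.113, 0.698, 0.112]
contact_force: [-0.3, 0.2, 0.1]
width: 0.0686
```

```bash
python3 st.py; python3 - <<'E'
from h import *
from rig import manip
t=manip.get_image("top");e=manip.get_image("side");pickle.dump((t,e),open("g.pkl","wb"))
a=cv2.resize(t["img"][90:290,170:440],(400,296),interpolation=cv2.INTER_CUBIC);b=cv2.resize(e["img"][130:380,220:470],(400,400),interpolation=cv2.INTER_CUBIC)
o=np.zeros((400,800,3),np.uint8);o[:296,:400]=a;o[:,400:]=b;cv2.imwrite("pics/g.png",o[:,:,::-1])
C=np.array([.579,-.0645])
for ph in(194,198,202):
    u=np.array([np.cos(np.radians(ph)),np.sin(np.radians(ph))]);P=[*(C+.176*u),.166+.0277-.026]
    q=proj(t,P)[0];r=proj(e,P)[0];print(ph,"top",((q-[170,90])*400/270).round(),"side",((r-[220,130])*1.6+[400,0]).round())
E
```

```text
pos [0.3194 0.153  0.2517] phi 198.3 axis [0.4157 0.1848] rim above mouth mm 128.8 F [-0.3  0.2  0.1] M [-0.03  0.01  0.02] w 0.0686 q6 -1.64 17.0333
tool x [ 0.    -0.001 -1.   ]
194 top [353. 239.] side [518. 256.]
198 top [361. 236.] side [529. 263.]
202 top [369. 234.] side [541. 269.]
```

View pics/g.png

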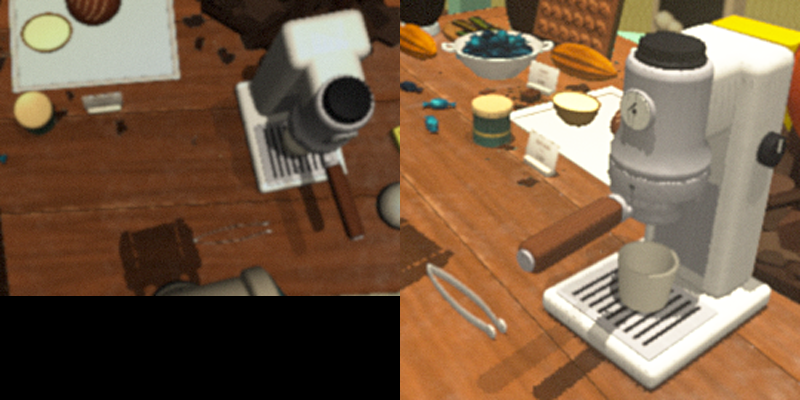

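The handle end is at (357,238) in the top view and (526,260) in the side view, where about 196–197° at the locked height would put it. It hangs level with the neck under the ring's dot, and the cup, tin and tongs look unmoved. I hand it in.

```bash
python3 -c "
from rig import manip
print(manip.sign_off())"
```

```text
the job is handed in; nothing more can be done
None
```

The filter holder is locked in the brewer, hanging level, and the gripper has let go. The job was handed in at about 17 s of the 67 s allowed.

- **Insertion:** I gripped the handle and offered the basket up into the ring from the front left. The first try stopped on the lip. After shifting about 4 mm towards the front and turning about 3°, the lugs went up the notches to the gasket.
- **Locking:** I swung the handle to the right until it came up solid: 3.6 mm of further push moved it only 0.5 mm, at about 2 N·m. I then eased off, opened the gripper and backed away.
- **Last checks:** The final top and side pictures show the handle end about where a locked, level holder would put it, some 5 to 7° from straight front. The cup, cocoa tin and tongs looked unmoved by eye; I did not measure their positions again. The gripper reads no contact.
- **Disagreements:** My first camera estimate of the ring's axis was about 3–4 mm off, and contact forces corrected it. The arm-based height read about 1 mm high at the end, and a reading at the first lip stop was about 2 mm high. I therefore set the turning height partly by the gasket force. I judged the final height from the pictures and did not measure it directly.

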